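Open the instrument box with its hand lever

ROBOT

A 6-joint arm with a two-finger parallel gripper is mounted at the origin on the work surface. World frame = base frame: x ahead of the robot, y to its left, z up, the work surface at z = 0. Lengths are in m, angles in degrees, forces in N, time in s.
With the tool pointing down it reaches from about 0.325 to 0.875 m from the base axis. Payload 4.4 kg.
Tool frame: the origin (TCP) lies midway between the tips of the shut fingers; the grasp point (between the pads) lies 19 mm behind it; y points along the fingers, x is the direction in which the jaws open and shut, and the axes are right-handed (so a half turn about y gives the same grasp; the last joint's range is limited). The gripper opens to 85 mm and grips with 20 to 120 N. Pads are 22 mm wide; open, the fingers measure 114 mm over their backs; the gripper's body (76 mm by 85 mm) begins 54 mm behind the grasp point. The pads swing forward as they close: fully open they stand 13 mm farther back than shut.
Start: joints at [-8.623, 11.837, 88.321, -0, 79.842, -8.623], TCP at [0.575, -0, 0.231] pointing down, gripper open.
Joint ranges: [-156.59, 156.59], [-49.26, 127.26], [12.9, 141.05], [-63.56, 243.56], [4.71, 150.69], [-161.64, 161.64]. Speed limits (degrees/s): [159.86, 159.86, 180, 180, 180, 180].

INTERFACE

Orientations are given as [roll, pitch, yaw] about the fixed x, y, z axes, in that order (R = Rz(yaw) Ry(pitch) Rx(roll)).
In Python, from bench import bot gives the robot as it stands. Calls block until the motion is done:
- bot.move_to(position, orientation): joint-space move of the TCP to a pose.
- bot.move_l(position, frame=None, v=0.15): straight line of the TCP; frame=None keeps the orientation; v is the mean speed in m/s.
- bot.move_j(angles): joint-space move.
- bot.release() and bot.grab(): open the fingers fully, or close them until they stop; the grip force is fixed at half the most.
- bot.wait(seconds).
- bot.inverse_kinematics(position, orientation): joint angles nearest the present ones, or None.
- bot.state(): the state.
- bot.snapshot(name): name is "scene" or "side" or "wrist"; returns a dict with "pixels" (480x640x3 uint8, red, green, blue), "mtx" (3x3 intrinsics, pixels), "k1" (the pictures are not rectified: a ray, as slopes to the right and down, at radius r is drawn at 1 + k1 r^2 times it, then the intrinsics apply), "position" and "attitude" of the camera in the world; the wrist camera has in their place "T_tool_cam" (4x4, takes a point from camera to tool coordinates, whose origin is the TCP and whose axes are the tool frame's). Camera axes: x right, y down, z forward; pixel columns grow to the right and rows downward; lengths in m; the calibration is good to about 2 mm. A picture is of the moment at which its call begins: read the wrist's pose just before it. There is no depth.
A pose or a line that the arm cannot do raises bot.MotionError and nothing moves.
- bot.finish_job(): hands the job in, once; it reports no verdict.
The state is a dict: "t": time; "joint_pos": joint angles; "joint_vel": joint speeds; "effort": joint torques, N m; "tool_pos": TCP position; "eef_rot": TCP orientation; "force": force on the tool from outside, world axes, zero at the start; "moment": the same for the moment, N m; "gripper_width": finger opening in m.
Only numpy, scipy, OpenCV 4.12 (cv2) and the standard library are available. Lean on these libraries where they do the work, as an engineer would, in place of code of your own. Each camera call takes 0.05 s, during which the arm holds its last target.

TASK

Open the heavy steel flap of the instrument box by its lever, without touching the flap. First push the coin tin clear of the space under the lever's long end, sliding it on the desk without lifting or tipping it, then press the paddle on the long end down as far as it goes and finish while holding it down, with the flap standing open. Lift nothing, leave the lever on its stand, and leave the other things on the desk where they are.

Things in the scene. Friction and masses are not known exactly. Their poses are not given: they have to be found in the camera images.
- box: Fixed aluminium instrument box and lever stand, one unit. Origin on the desk under the stand's pivot (85 mm up), z up. The lever's long end points along the unit's +y; at -y stands the box, 200 (x) x 118 (y) x 79 mm high, near wall 98 mm from the origin. Stand: 62 mm wide (x), 106 mm high; its 4 mm foot plate ends at y = +35 mm, beyond it is bare desk. The robot is on the -x side.
- fulcrum (a point): The point on the stand where the lever's cross pin rests, 85 mm above the desk, fixed to the box.
- flap (a joint): Heavy steel flap (lid) of the box, 204 x 146 x 12 mm, 2.2 to 3.7 kg, hinged along the box's edge away from the lever (y = -208 mm in the unit's frame, 79 mm up). Its free edge overhangs the lever's short end by 13 mm. 0 = shut, grows as it rises (rad), stop at 0.30, the end of the lever's travel. Falls shut when the lever is let go.
- flap_lip (a point): Middle of the flap's free edge, top side; 91 mm above the desk when shut.
- lever: Loose aluminium lever resting by its cross pin in open-topped notches of the stand; origin at the pin's centre, axes as the unit's at rest. Bar 22 mm wide, 10 mm thick. Short end: 20 mm roller 80 mm from the pin, under the flap's edge. Long end: paddle 42 mm wide, 50 mm long, ending 218 mm from the pin. Long end slopes up 0.20 rad at rest, down about 0.3 rad at full travel. Takes 5 to 12 N to press, less to hold.
- paddle (a point): Centre of the top face of the lever's paddle, 193 mm along the lever from the pin. About 128 mm above the desk at rest, about 34 mm with the flap at its stop.
- tin_centre (a point): Centre (31 mm up, half its height) of the open copper-coloured coin tin, 110 (its x) x 130 (its y) x 62 mm high, walls 3 mm, loose, 0.25 to 0.5 kg. Coins fill it to 18 mm above the desk; a fingertip can dip in and push a wall from inside. Starts partly under the lever's long end, sticking out on the unit's -x side, axes within 0.2 rad of the unit's. There it blocks the lever half-way.
- stamp: Bystander: black rubber stamp standing upright, 40 mm diameter, 64 mm tall, beyond the lever; origin at its foot.
- ink_pad: Bystander: round flat ink-pad tin, 72 mm diameter, 18 mm high; origin under its centre.
- pill_bottle: Bystander: small white bottle, 40 mm diameter, 65 mm tall, on the robot's side of the lever stand; origin under its centre.
- flask: Bystander: white drinking flask, 68 mm diameter, 200 mm tall; origin under its centre.
- mouse: Bystander: black computer mouse 100 x 58 x 22 mm; origin under its centre.
- calculator: Bystander: grey desk calculator 160 x 100 x 20 mm lying flat; origin under its centre.
- pen_cup: Bystander: empty grey cup, 72 mm diameter, 90 mm tall; origin under its centre.
- tin: The same coin tin, with its origin under its centre, on the desk.
Things that resemble listed ones, but are neither listed nor needed, are in the scene too. Several things look just like the tin: the one meant starts farthest to the robot's right.

How it is judged (in metres and radians):
On the way, in this order (a step that is already met when the one before it is completed fails the run):
1. the coin tin is out from under the lever, standing on the desk ((x of tin_centre in the frame of box below -0.073 m or x of tin_centre in the frame of box above 0.073 m or y of tin_centre in the frame of box above 0.265 m) and height (world z) of tin_centre below 0.045 m and angle between tin_centre's own z axis and vertical below 0.15 rad), for 0.1 s.
2. the flap is raised by the pressed lever (value of joint flap above 0.255 rad and contact force between the fingers and lever above 0.5 N), for 0.2 s.
At the end, for the whole second after the job is handed in: The flap is still and above 0.255 rad, fingers press the lever (over 0.5 N), its pin within 12 mm of its place on the stand; the tin is upright and still on the desk, clear of the lever: its centre 73 mm or more beside the lever's line, or 265 mm out along it (all of step 1 and all of step 2 and velocity of joint flap between -0.05 and 0.05 rad/s and contact force between lever and tin below 0.1 N and distance between lever and fulcrum below 0.012 m and linear speed of tin below 0.02 m/s); the arm keeps its last pose, push and grip.
It fails at once if the robot touches the flap (contact force between any of the fingers, the arm and flap above 0.5 N).
It fails at once if the coin tin is lifted (more than 14 mm) or tipped (more than 0.35 rad) (height (world z) of tin_centre above 0.045 m or angle between tin_centre's own z axis and vertical above 0.35 rad).
It fails at once if the lever leaves its stand (pin more than 20 mm from its place) (distance between lever and fulcrum above 0.02 m).
It fails at once if a bystander is moved more than 25 mm or tipped (distance of any of stamp, ink_pad, pill_bottle, flask, mouse, calculator, pen_cup from where it was at the start of the episode above 0.025 m or angle between any of stamp, ink_pad, pill_bottle, flask, mouse, calculator, pen_cup's own z axis and vertical above 0.4 rad).
It also fails if it takes over 43 s, if anything falls off the work surface, if the arm or the gripper's body presses on something with over 40 N, if the wrist force passes 120 N, or if a joint passes its speed limit or range.

## Working session

There is one attempt and no reset: what is moved stays moved. The work goes in short steps, each a Python script; the robot and the scene stay as the last script left them, time stands still between calls to the robot, and variables do not carry over. Pictures are saved under pics/ and viewed, and the job is handed in when it is done.

```bash
ls; mkdir -p pics; cat > h.py <<'E'
import numpy as np, cv2
from bench import bot
def save(n,tag):
    s=bot.snapshot(n); cv2.imwrite(f'pics/{tag}.png',s['pixels'][:,:,::-1]); np.save(f'pics/{tag}.npy',s,allow_pickle=True); return s
E
python3 - <<'E'
from h import *
for n in ['scene','side','wrist']:
    st=bot.state(); s=save(n,n+'0')
    print({k:v for k,v in s.items() if k!='pixels'})
print(st)
E
```

```text
pics
{'mtx': array([[440.59166748,   0.        , 315.62691345],
       [  0.        , 440.59166748, 243.26340354],
       [  0.        ,   0.        ,   1.        ]]), 'k1': -0.019055210144589534, 'position': array([0.97448543, 0.76508446, 0.83478588]), 'attitude': array([-131.70964063,    0.66390481,  144.49749829])}
{'mtx': array([[561.09034879,   0.        , 315.93295342],
       [  0.        , 561.09034879, 235.48029158],
       [  0.        ,   0.        ,   1.        ]]), 'k1': 0.034571988608906354, 'position': array([-0.42230489,  0.59020555,  0.85274234]), 'attitude': array([-125.12733124,   -0.68213164, -117.90269853])}
{'mtx': array([[423.14164535,   0.        , 318.58930173],
       [  0.        , 423.14164535, 241.51362434],
       [  0.        ,   0.        ,   1.        ]]), 'k1': -0.019268339267221397, 'T_tool_cam': array([[ 9.99999395e-01,  1.09608922e-03,  9.26180700e-05,
         2.99988847e-04],
       [ 2.17511292e-04, -2.79572179e-01,  9.60124653e-01,
        -1.43091366e-01],
       [ 1.07827572e-03, -9.60124052e-01, -2.79572248e-01,
         7.02791785e-02],
       [ 0.00000000e+00,  0.00000000e+00,  0.00000000e+00,
         1.00000000e+00]])}
{'t': 0.1, 'joint_pos': array([-8.62088705e+00,  1.18806807e+01,  8.83976204e+01, -1.46737034e-03,
        7.98424149e+01, -8.62209390e+00]), 'joint_vel': array([-0.00142819, -0.08490578, -0.3749331 , -0.15063941, -0.05389147,
        0.00120659]), 'effort': array([-6.50861111e-04, -3.84093010e+01, -2.92548752e+01, -2.51638894e-04,
        4.84987657e-03,  7.72491080e-05]), 'tool_pos': array([5.74304247e-01, 1.07463625e-04, 2.30220530e-01]), 'eef_rot': array([-8.99833301e+01,  1.19568233e-01,  1.48453817e-03]), 'force': array([-0.39010746, -0.32574548, -0.1337235 ]), 'moment': array([-0.00278693, -0.02234001,  0.01317184]), 'gripper_width': 0.08578506317639818}
```

View pics/scene0.png

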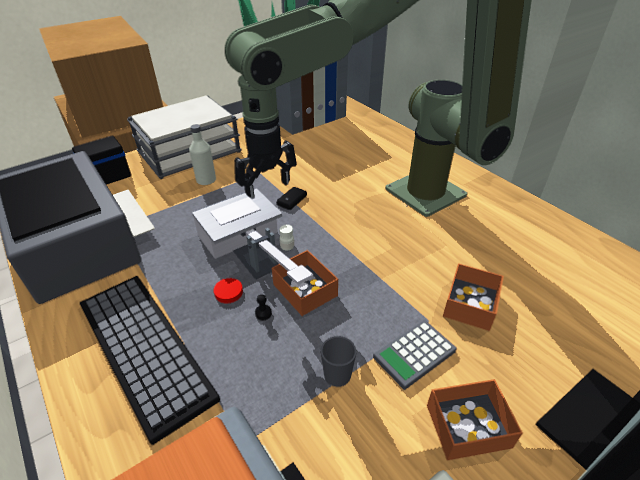

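View pics/side0.png

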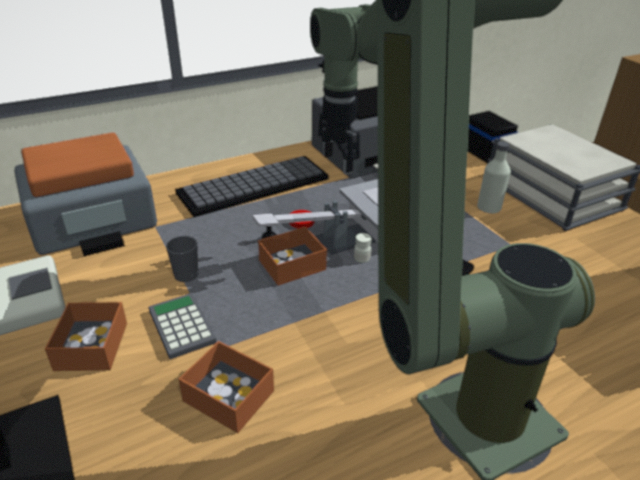

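View pics/wrist0.png

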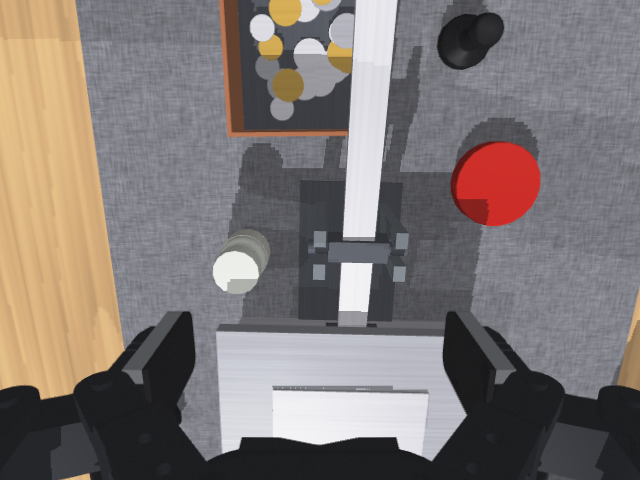

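```bash
cat >> h.py <<'E'
from scipy.spatial.transform import Rotation as R
def campose(s,st=None):
    if 'position' in s: return R.from_euler('xyz',s['attitude'],degrees=True).as_matrix(), np.array(s['position'])
    Rt=R.from_euler('xyz',st['eef_rot'],degrees=True).as_matrix()
    T=s['T_tool_cam']; return Rt@T[:3,:3], Rt@T[:3,3]+st['tool_pos']
def ray(s,uv,st=None):
    Rc,p=campose(s,st); k=s['mtx']
    n=cv2.undistortPoints(np.array([[uv]],float),k,np.array([s['k1'],0,0,0.]))[0,0]
    return p, Rc@np.array([n[0],n[1],1.])
def onz(s,uv,z,st=None):
    p,d=ray(s,uv,st); return p+d*(z-p[2])/d[2]
def proj(s,X,st=None):
    Rc,p=campose(s,st); X=np.atleast_2d(X)
    return cv2.projectPoints((X-p)@Rc,np.zeros(3),np.zeros(3),s['mtx'],np.array([s['k1'],0,0,0.]))[0][:,0]
E
python3 - <<'E'
from h import *
st={'tool_pos':np.array([5.74304247e-01, 1.07463625e-04, 2.30220530e-01]),'eef_rot':[-89.98333,.11957,.0014845]}
s=np.load('pics/wrist0.npy',allow_pickle=True).item()
print(campose(s,st))
for uv,z in [((320,239),.106),((401,241),.106),((319,272),.106),((400,274),.106),((218,330),.091),((445,326),.091),((240,271),.065),((499,178),.018),((230,132),.062),((222,0),.062),((350,132),.062)]:
    print(uv,onz(s,uv,z,st).round(4))
im=s['pixels']; c=im[200:300,280:440,::-1]; c=cv2.resize(c,None,fx=5,fy=5,interpolation=cv2.INTER_CUBIC); cv2.imwrite('pics/c1.png',c)
a=np.load('pics/scene0.npy',allow_pickle=True).item()
c=cv2.resize(a['pixels'][170:390,170:470,::-1],None,fx=2.66,fy=2.66,interpolation=cv2.INTER_CUBIC); cv2.imwrite('pics/c2.png',c)
for uv,z in [((229,290),.018),((263,318),0),((338,380),0),((287,230),.065),((415,352),.02),((305,283),.03),((475,295),.03),((475,418),.03)]:
    print('scene',uv,onz(a,uv,z).round(3))
E
```

```text
(array([[ 0.99999674,  0.00170382, -0.00190399],
       [ 0.00110425, -0.96020531, -0.27929294],
       [-0.00230408,  0.27928993, -0.96020406]]), array([0.57490107, 0.07034502, 0.3733314 ]))
(320, 239) [ 0.5753 -0.0057  0.106 ]
(401, 241) [ 0.6286 -0.007   0.106 ]
(319, 272) [ 0.5747 -0.0288  0.106 ]
(400, 274) [ 0.6292 -0.0301  0.106 ]
(218, 330) [ 0.4998 -0.0803  0.091 ]
(445, 326) [ 0.6678 -0.0766  0.091 ]
(240, 271) [ 0.5134 -0.0433  0.065 ]
(499, 178) [0.7257 0.0228 0.018 ]
(230, 132) [0.5109 0.0612 0.062 ]
(222, 0) [0.5102 0.1461 0.062 ]
(350, 132) [0.5966 0.0612 0.062 ]
scene (229, 290) [0.727 0.028 0.018]
scene (263, 318) [0.697 0.142 0.   ]
scene (338, 380) [0.653 0.379 0.   ]
scene (287, 230) [ 0.511 -0.034  0.065]
scene (415, 352) [0.483 0.432 0.02 ]
scene (305, 283) [0.566 0.13  0.03 ]
scene (475, 295) [0.256 0.406 0.03 ]
scene (475, 418) [0.503 0.61  0.03 ]
```

View pics/c1.png

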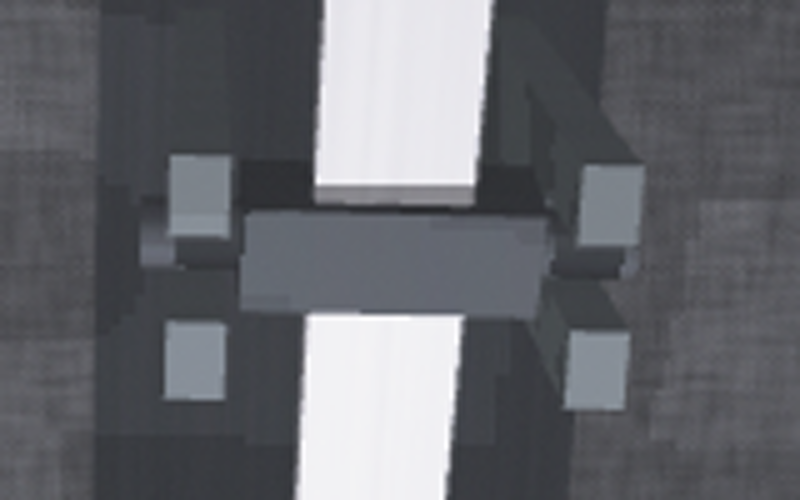

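View pics/c2.png

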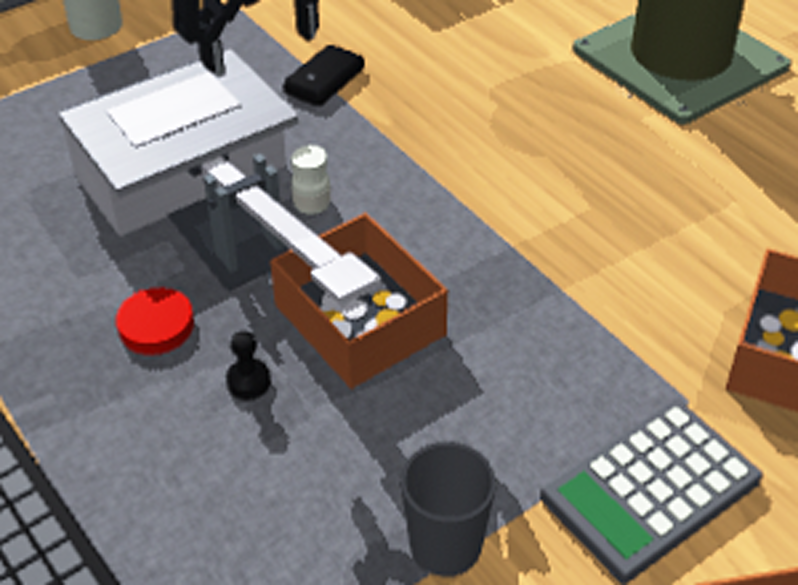

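```bash
python3 - <<'E'
from h import *
bot.grab()
print(bot.state()['t'])
bot.move_to([.56,.10,.29],[-90,0,0])
st=bot.state(); s=save('wrist','wrist1'); print(st['t'],st['tool_pos'],st['eef_rot'],st['force'],st['joint_pos']); np.save('pics/st1.npy',st,allow_pickle=True)
for y in (90,-90): print(y,bot.inverse_kinematics([.53,.13,.045],[-90,0,y]),bot.inverse_kinematics([.45,.13,.045],[-90,0,y]))
E
```

```text
0.9167
1.4583 [0.56000679 0.1004665  0.29041917] [-9.00394258e+01 -5.85171345e-02  8.66841377e-02] [0.26671376 0.40383721 0.00200788] [ 1.47942431e+00  8.79335582e+00  8.48820803e+01 -4.09232418e-02
  8.62670233e+01  1.39540418e+00]
90 [ 4.69313668e+00  2.13744793e+01  1.00756754e+02 -2.54444375e-14
  5.78687666e+01 -8.53068633e+01] [ 5.50882558e+00  1.34385299e+01  1.11658482e+02 -2.54444375e-14
  5.49029883e+01 -8.44911744e+01]
-90 [ 4.69313668e+00  2.13744793e+01  1.00756754e+02 -2.54444375e-14
  5.78687666e+01  9.46931367e+01] [ 5.50882558e+00  1.34385299e+01  1.11658482e+02 -2.54444375e-14
  5.49029883e+01  9.55088256e+01]
```

View pics/wrist1.png

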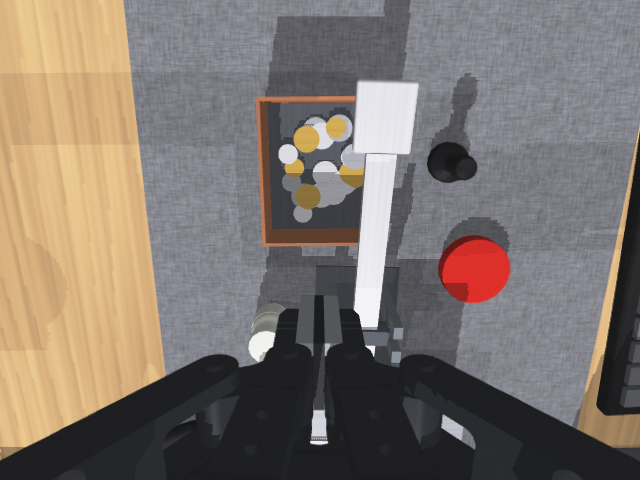

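```bash
python3 - <<'E'
from h import *
st=np.load('pics/st1.npy',allow_pickle=True).item()
s=np.load('pics/wrist1.npy',allow_pickle=True).item(); a=np.load('pics/scene0.npy',allow_pickle=True).item()
P=[onz(s,u,.062,st) for u in [(258,98),(265,245),(350,97),(352,245)]]
for p in P: print('rim',p.round(4))
for u,z in [((358,80),.133),((418,84),.133),((410,153),.123),((353,152),.123),((475,268),.018),((265,347),.065),((448,165),0)]: print(u,onz(s,u,z,st).round(4))
b=(P[0]-P[1])[:2]; print(np.linalg.norm(b), np.degrees(np.arctan2(-b[0],b[1])))
f=b/np.linalg.norm(b); r=np.array([f[1],-f[0]]); c=(P[0]+P[1])[:2]/2+r*.055; print('tin c',c)
for u in [(307.2,250.8),(272.6,269.2),(338,279.4),(302.3,299.7)]: print('scene rim',onz(a,u,.062).round(4))
cv2.imwrite('pics/c3.png',cv2.resize(s['pixels'][60:350,230:430,::-1],None,fx=2,fy=2,interpolation=cv2.INTER_CUBIC))
E
```

```text
rim [0.5098 0.187  0.062 ]
rim [0.5115 0.059  0.062 ]
rim [0.5865 0.1879 0.062 ]
rim [0.5913 0.0591 0.062 ]
(358, 80) [0.5865 0.1955 0.133 ]
(418, 84) [0.6268 0.1932 0.133 ]
(410, 153) [0.6263 0.1469 0.123 ]
(353, 152) [0.5852 0.1475 0.123 ]
(475, 268) [0.7242 0.0211 0.018 ]
(265, 347) [ 0.5084 -0.0445  0.065 ]
(448, 165) [0.692  0.1256 0.    ]
0.12802694314960059 0.7734713290073456
tin c [0.56563794 0.12370933]
scene rim [0.5128 0.0649 0.062 ]
scene rim [0.6203 0.0696 0.062 ]
scene rim [0.5108 0.1926 0.062 ]
scene rim [0.6166 0.1951 0.062 ]
```

View pics/c3.png

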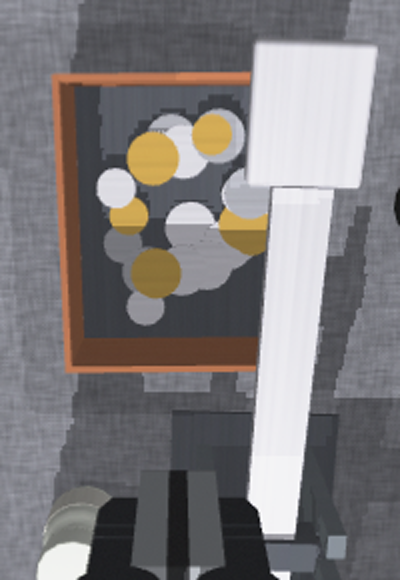

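```bash
python3 - <<'E'
from h import *
def p(m):
    st=bot.state(); print(m,round(st['t'],2),st['tool_pos'].round(4),st['eef_rot'].round(1),st['force'].round(2))
bot.move_to([.532,.125,.24],[-90,0,90]); p('above')
bot.move_l([.532,.125,.10],v=.15); p('a')
bot.move_l([.532,.125,.042],v=.06); p('down')
s=save('side','side1'); s=save('scene','scene1')
E
python3 - <<'E'
import cv2,numpy as np
a=cv2.imread('pics/scene1.png')[170:340,190:390];b=cv2.imread('pics/side1.png')[180:310,210:410]
b=cv2.resize(b,None,fx=3,fy=3)[:,:];a=cv2.resize(a,None,fx=3,fy=3)
cv2.imwrite('pics/c4.png',cv2.resize(np.vstack([a,b]),None,fx=.65,fy=.65))
E
```

```text
above 2.87 [0.5321 0.1244 0.2396] [-90.    0.   89.9] [-0.02  0.27  0.35]
a 3.95 [0.533  0.1251 0.1011] [-90.1  -0.   90. ] [-1.35  0.13 -0.38]
down 5.07 [0.5325 0.125  0.0424] [-90.1  -0.   90. ] [-0.14  0.14  0.17]
```

View pics/c4.png

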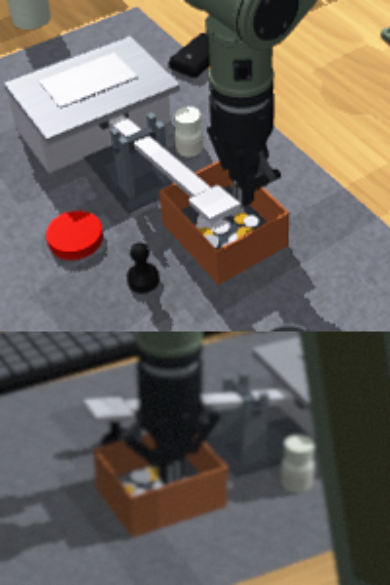

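The fingers are inside the tin, at about (225,190) in the montage's upper half. Nothing is touched and the lever is clear. Next I push towards -x.

```bash
python3 - <<'E'
from h import *
def p(m):
    st=bot.state(); print(m,round(st['t'],2),st['tool_pos'].round(4),st['eef_rot'].round(1),st['force'].round(2))
for x in (.505,.485,.465):
    bot.move_l([x,.125,.042],v=.04); p('push')
bot.wait(.2); p('w')
bot.move_l([.472,.125,.042],v=.05); 
s=save('scene','scene2'); p('back')
E
```

```text
push 5.99 [0.5046 0.125  0.0419] [-89.9   0.   90. ] [-0.34  0.2  -0.25]
push 6.64 [0.4842 0.125  0.0418] [-89.9   0.   90. ] [0.19 0.21 0.23]
push 7.29 [0.4642 0.125  0.0418] [-89.9   0.   90. ] [ 0.23  0.36 -0.4 ]
w 7.49 [0.4647 0.125  0.0418] [-90.   0.  90.] [ 0.18 -0.08  0.5 ]
back 7.83 [0.4723 0.125  0.042 ] [-90.   0.  90.] [ 0.45 -0.05 -0.44]
```

View pics/scene2.png

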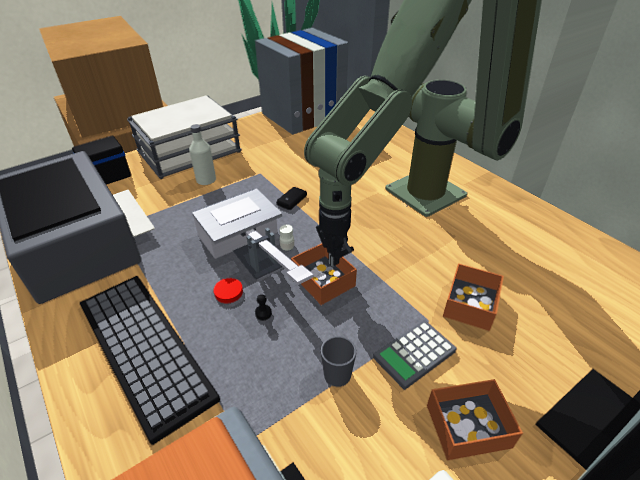

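```bash
python3 - <<'E'
from h import *
a=np.load('pics/scene2.npy',allow_pickle=True).item()
x0,y0=270,210
cv2.imwrite('pics/c5.png',cv2.resize(a['pixels'][y0:y0+110,x0:x0+110,::-1],None,fx=5,fy=5,interpolation=cv2.INTER_CUBIC))
E
```

```text
(no output)
```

View pics/c5.png

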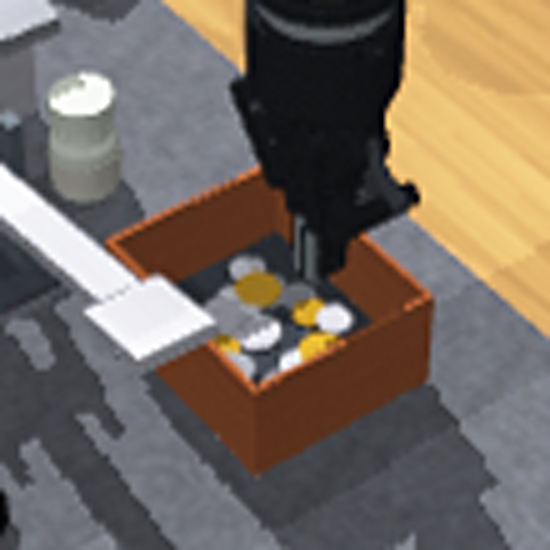

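```bash
python3 - <<'E'
from h import *
a=np.load('pics/scene2.npy',allow_pickle=True).item()
for u in [(291.4,258.4),(356.4,270),(321.6,288)]: print(onz(a,u,.062).round(4))
print(onz(a,(321.6,305),0).round(4))
st=bot.state(); print(proj(a,st['tool_pos']),st['tool_pos'])
E
```

```text
[0.5614 0.0646 0.062 ]
[0.4547 0.194  0.062 ]
[0.5592 0.1919 0.062 ]
[0.5592 0.1915 0.    ]
[[333.60980292 262.96041536]] [0.47227448 0.12496154 0.04199508]
```

```bash
python3 - <<'E'
from h import *
def p(m):
    st=bot.state(); print(m,round(st['t'],2),st['tool_pos'].round(4),st['eef_rot'].round(1),st['force'].round(2)); return st
bot.move_l([.472,.125,.19],v=.15)
bot.move_l([.606,.175,.19],v=.15); st=p('over')
s=save('scene','scene3')
bot.move_l([.606,.175,.140],v=.08); p('near')
for z in (.128,.115,.10,.085,.07):
    bot.move_l([.606,.175,z],v=.05); p('press')
s=save('scene','scene4');s=save('side','side4')
cv2.imwrite('pics/c6.png',np.hstack([cv2.resize(cv2.imread(f'pics/{n}.png')[y:y+160,x:x+160],None,fx=2.4,fy=2.4) for n,x,y in (('scene4',200,170),('side4',220,150))]))
E
```

```text
over 10.07 [0.6053 0.1749 0.1895] [-89.9   0.   90. ] [-0.25  0.15 -0.11]
near 10.89 [0.6063 0.1751 0.1401] [-90.  -0.  90.] [-0.16  0.4  -0.21]
press 11.28 [0.6068 0.1752 0.1288] [-90.1  -0.   90. ] [0.06 1.01 2.68]
press 11.69 [0.6071 0.1761 0.1165] [-90.2  -0.1  90. ] [0.64 2.79 6.39]
press 12.14 [0.6072 0.1766 0.1017] [-90.2  -0.2  90. ] [0.11 3.8  7.  ]
press 12.59 [0.6074 0.1771 0.0868] [-90.2  -0.2  90. ] [0.89 5.12 5.71]
press 13.04 [0.6073 0.1769 0.0716] [-90.2  -0.2  90. ] [-0.36  4.15  5.72]
```

View pics/c6.png

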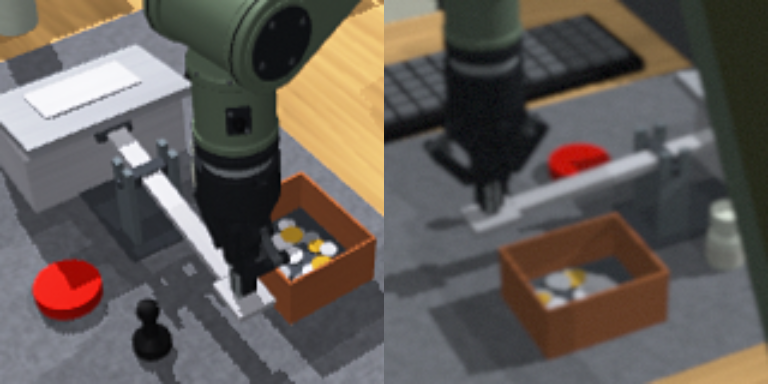

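```bash
python3 - <<'E'
from h import *
def p(m):
    st=bot.state(); print(m,round(st['t'],2),st['tool_pos'].round(4),st['eef_rot'].round(1),st['force'].round(2)); return st
for z in (.06,.05,.044,.040,.037,.034,.031,.028):
    bot.move_l([.606,.173,z],v=.04); st=p('press')
    if st['force'][2]>14: break
bot.wait(.5); p('hold')
s=save('scene','scene5');s=save('side','side5')
cv2.imwrite('pics/c7.png',np.hstack([cv2.resize(cv2.imread(f'pics/{n}.png')[y:y+160,x:x+160],None,fx=2.4,fy=2.4) for n,x,y in (('scene5',200,170),('side5',220,150))]))
E
```

```text
press 13.55 [0.6073 0.1754 0.0616] [-90.2  -0.2  90. ] [0.04 4.89 6.77]
press 13.95 [0.6071 0.1741 0.0513] [-90.1  -0.1  90. ] [1.16 2.96 5.08]
press 14.25 [0.6072 0.1731 0.0453] [-90.1  -0.   90. ] [0.74 0.59 6.53]
press 14.5 [0.6072 0.1723 0.0414] [-90.1   0.1  90. ] [-0.77 -2.23  6.71]
press 14.75 [0.6074 0.1722 0.0386] [-90.2   0.1  90. ] [ 0.22 -2.51  6.42]
press 15.0 [0.6076 0.1721 0.0357] [-90.2   0.1  90. ] [ 0.89 -1.96  7.27]
press 15.25 [0.6076 0.1722 0.0327] [-90.2   0.1  90. ] [ 0.66 -3.    7.02]
press 15.5 [0.6077 0.1723 0.0297] [-90.2   0.1  90. ] [-0.19 -2.41  7.04]
hold 16.0 [0.6077 0.1723 0.0297] [-90.2   0.1  90. ] [ 1.19 -1.97  6.64]
```

View pics/c7.png

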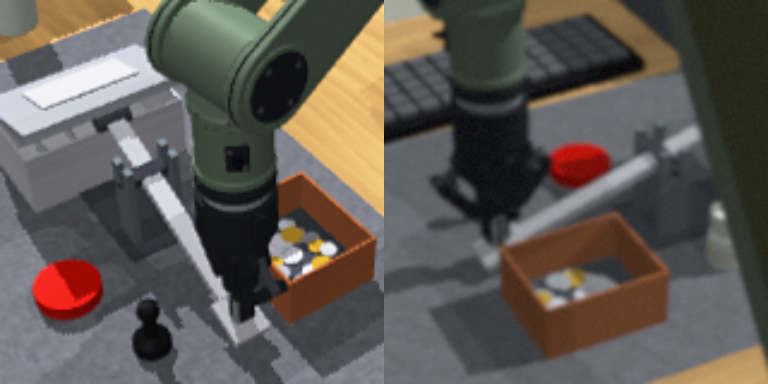

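```bash
python3 - <<'E'
from h import *
def p(m):
    st=bot.state(); print(m,round(st['t'],2),st['tool_pos'].round(4),st['force'].round(2)); return st
for z in np.arange(.026,.012,-.002):
    bot.move_l([.606,.173,z],v=.03); st=p('press')
    if st['force'][2]>14: break
bot.wait(.4); p('hold')
s=save('scene','scene6');s=save('side','side6')
cv2.imwrite('pics/c8.png',np.hstack([cv2.resize(cv2.imread(f'pics/{n}.png')[y:y+w,x:x+w],(400,400)) for n,x,y,w in (('scene6',190,170,120),('side6',260,190,110))]))
E
```

```text
press 16.35 [0.6078 0.1722 0.0279] [ 0.27 -2.95  8.74]
press 16.6 [0.6081 0.172  0.027 ] [-0.84 -2.97 12.24]
press 16.85 [0.6084 0.1719 0.0263] [-3.39 -3.85 17.87]
hold 17.25 [0.6084 0.1719 0.0262] [-4.5  -4.07 17.95]
```

View pics/c8.png

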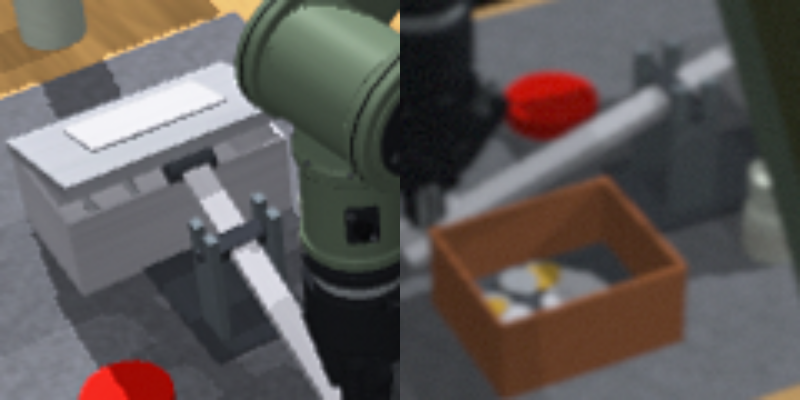

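```bash
python3 - <<'E'
from h import *
yaw=np.radians(-1.4); pin=np.array([.602,-.0175])
ex=np.array([np.cos(yaw),np.sin(yaw)]); ey=np.array([-np.sin(yaw),np.cos(yaw)])
def W(x,y,z): return np.r_[pin+ex*x+ey*y,z]
a=np.load('pics/scene6.npy',allow_pickle=True).item()
a0=np.load('pics/scene0.npy',allow_pickle=True).item()
for t in (0,.2,.255,.28,.3,.32):
    y=-.208+.146*np.cos(t)-.012*np.sin(t); z=.079+.146*np.sin(t)+.012*np.cos(t)
    print(t,proj(a,[W(.102,y,z),W(0,y,z),W(.102,-.208-.012*np.sin(t),.079+.012*np.cos(t))]).round(1).tolist())
x,y,w=185,175,110
cv2.imwrite('pics/c9.png',np.hstack([cv2.resize(q['pixels'][y:y+w,x:x+w,::-1],(400,400),interpolation=cv2.INTER_CUBIC) for q in(a0,a)]))
E
```

```text
0 [[213.6, 240.8], [249.0, 226.3], [191.8, 212.2]]
0.2 [[210.9, 231.1], [246.8, 216.8], [191.5, 211.9]]
0.255 [[210.0, 228.3], [246.0, 214.0], [191.4, 211.8]]
0.28 [[209.5, 227.0], [245.6, 212.7], [191.3, 211.8]]
0.3 [[209.2, 225.9], [245.3, 211.7], [191.3, 211.7]]
0.32 [[208.8, 224.8], [245.0, 210.6], [191.3, 211.7]]
```

View pics/c9.png

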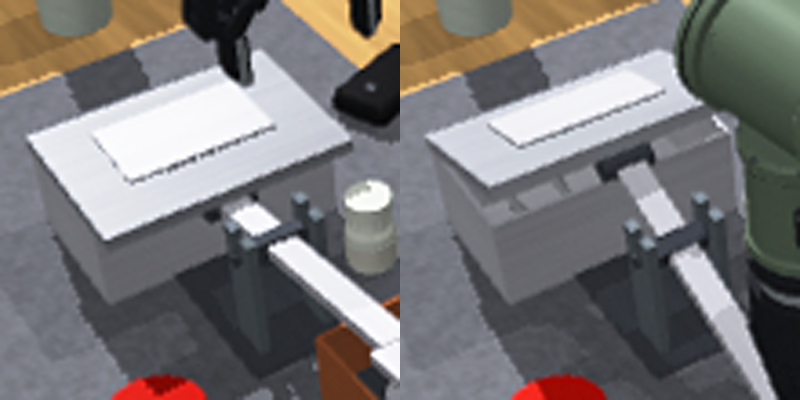

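```bash
python3 - <<'E'
from h import *
x,y,w=260,230,110
s=save('scene','scene7'); st=bot.state(); print(st['t'],st['tool_pos'].round(4),st['force'].round(2),abs(st['joint_vel']).max())
cv2.imwrite('pics/c10.png',np.hstack([cv2.resize(cv2.imread(f'pics/{n}.png')[y:y+w,x:x+w],(400,400),interpolation=cv2.INTER_CUBIC) for n in('scene3','scene7')]))
E
```

```text
17.4 [0.6084 0.1719 0.0262] [-2.61 -4.03 18.07] 0.1471654576619291
```

View pics/c10.png

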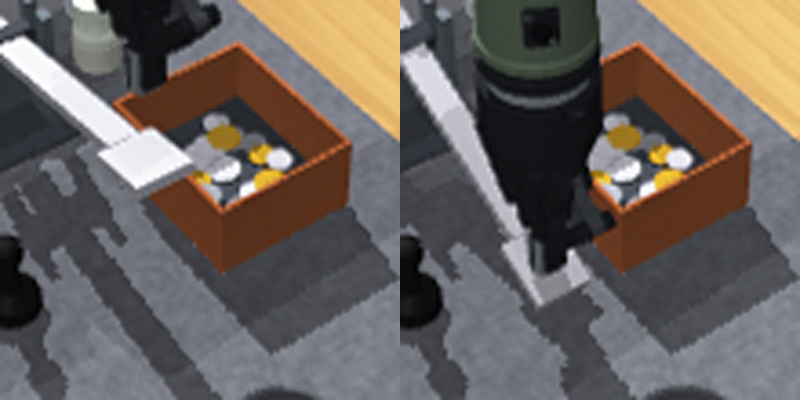

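The tin hasn't moved since the push: its front rim corner sits at about (222,212) in both crops, with a gap to the paddle. The paddle is pressed down at about (545,280), the flap is open, and the press is steady at 18 N. Handing in.

```bash
python3 - <<'E'
from h import *
bot.finish_job()
E
```

```text
the job is handed in; nothing more can be done
```

I handed the job in at about 17.4 s with the flap standing open and the closed fingers holding the paddle down. No verdict is reported.

**What I did:** I slid the tin about 60 mm toward the robot by pushing its near wall from inside with the closed fingers. Then I pressed the paddle straight down until the force rose sharply, from about 7 N to 18 N.

**Last checks:**
- **Flap:** I measured about 0.29 rad from its free corner in the scene image; the stop is 0.30.
- **Press:** it held steady at 18 N.
- **Lever:** the pin looks seated in its notches. I judged this by eye and did not measure it.
- **Tin:** its centre is about 98 mm beside the lever's line, against the 73 mm needed. It stands flat, clear of the paddle, and did not move during the press.
- **Bystanders:** I saw none of them move in the pictures.

**Disagreements:**
- **Final tip height:** the fingertip ended at about 26 mm, where I expected about 34 to 36 mm from the description. The flap angle and the force rise still agree that the stop was reached.
- **Tin position:** the wrist and scene cameras differed by about 6 mm in y for the tin at the start, which did not affect the result.

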